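# Make up two coffee orders on their trays

## Task

Make up two coffee orders on the counter. Oblong wooden tray: stand the tall cup in the middle of the saucer and lay the wrapped biscuit lengthwise in the middle of the cork mat. Round metal tray: stand the small espresso cup in the middle of the saucer, and the milk jug and the lidded sugar pot in the middle of the two cork coasters, one on each, whichever way round; leave everything standing upright and released, never tip the cups, jug or pot over, and leave the table shaker and the egg cup where they are.

Things in the scene. Friction and masses are not known exactly. Their poses are not given: they have to be found in the camera images.
- tall_cup: White straight-sided open cup with an ear handle, loose, on the counter at the start: 74 mm high, 67 to 68 mm across from 25 mm height up, foot 52 mm across, wall 3.5 mm, about 0.24 kg. Origin: centre of the underside, z up. The handle stands out 26 mm towards its +y, so the bare sides are at +x and -x.
- espresso_cup: Small white open cup with an ear handle, loose, on the counter at the start: 50 mm high, 58 mm across at the rim, 55 mm at 18 mm height, foot 40 mm across, about 0.13 kg. Origin: centre of the underside, z up. The handle stands out 21 mm towards its +y; the bare sides are at +x and -x.
- milk_jug: Small open steel jug, loose, on the counter at the start: 46 mm high, 44 mm across up to 28 mm height, then tapering to 40 mm, about 0.09 kg. Origin: centre of the underside, z up. An ear handle stands out 17 mm towards its +y, a small lip 8 mm towards its -y; the bare sides are at +x and -x.
- sugar_pot: White round pot with a steel lid (lid and pot are one piece), loose, on the counter at the start: 54 mm across from 10 to 40 mm height, lid above that (55 mm across at its edge), small ball knob on top to 63 mm, no handle, about 0.2 kg. Origin: centre of the underside, z up. 
- biscuit: Paper-wrapped biscuit with a brown band and flattened ends, loose, lying flat on the counter at the start: 70 mm long (x), 30 mm wide (y), 24 mm high, about 0.03 kg. Origin: centre of the underside, z up. x is its long axis.
- oblong_tray: Oblong wooden tray, immovable: 260 mm (x) by 150 mm (y), floor 8 mm above the counter, rim 16 mm. Origin: centre of the underside, z up. Fixed on it: a white saucer centred at x = -62 mm, y = 0, 116 mm across, flat middle 76 mm across and 13 mm above the counter, rim 19 mm; a cork mat 100 mm (x) by 60 mm (y) centred at x = +66 mm, y = 0, top 11 mm above the counter.
- round_tray: Round aluminium tray, immovable: 240 mm across, floor 8 mm above the counter, rim 16 mm. Origin: centre of the underside, z up. Fixed on it: a white saucer centred at x = 0, y = +48 mm, 116 mm across, flat middle 76 mm across and 13 mm above the counter, rim 19 mm; two round cork coasters, 68 mm across, tops 11 mm above the counter, centred at x = +50 and x = -50 mm, y = -58 mm.
- shaker: Bystander, loose: small clear table shaker with a steel cap, 38 mm across, 56 mm high, on the robot's side of the counter. Origin: centre of the underside, z up. Leave it alone.
- egg_cup: Bystander, loose: small empty white egg cup with a narrow waist, 46 mm across, 48 mm high, on the robot's side of the counter. Origin: centre of the underside, z up. Leave it alone.
Not all that is in view belongs to the job. What is shaped like the round_tray but blue or orange is not meant.

How it is judged:
At the end, for the whole second after the job is handed in: At rest and upright (7 degrees): tall cup and espresso cup within 14 mm (tray x and y) of their saucers' centres, milk jug and sugar pot each within 14 mm of a different coaster's centre, biscuit within 15 mm of the mat's centre and 20 degrees of lengthwise, all standing on those (x of tall_cup in the frame of oblong_tray between -0.076 and -0.048 m and y of tall_cup in the frame of oblong_tray between -0.014 and 0.014 m and z of tall_cup in the frame of oblong_tray between 0.008 and 0.019 m and x of biscuit in the frame of oblong_tray between 0.051 and 0.081 m and y of biscuit in the frame of oblong_tray between -0.015 and 0.015 m and z of biscuit in the frame of oblong_tray between 0.006 and 0.018 m and x of espresso_cup in the frame of round_tray between -0.014 and 0.014 m and y of espresso_cup in the frame of round_tray between 0.034 and 0.062 m and z of espresso_cup in the frame of round_tray between 0.008 and 0.019 m and angle between the x axis of biscuit and the x axis of oblong_tray, either way round below 0.35 rad and ((x of milk_jug in the frame of round_tray between 0.036 and 0.064 m and y of milk_jug in the frame of round_tray between -0.072 and -0.044 m and z of milk_jug in the frame of round_tray between 0.006 and 0.018 m and x of sugar_pot in the frame of round_tray between -0.064 and -0.036 m and y of sugar_pot in the frame of round_tray between -0.072 and -0.044 m and z of sugar_pot in the frame of round_tray between 0.006 and 0.018 m) or (x of sugar_pot in the frame of round_tray between 0.036 and 0.064 m and y of sugar_pot in the frame of round_tray between -0.072 and -0.044 m and z of sugar_pot in the frame of round_tray between 0.006 and 0.018 m and x of milk_jug in the frame of round_tray between -0.064 and -0.036 m and y of milk_jug in the frame of round_tray between -0.072 and -0.044 m and z of milk_jug in the frame of round_tray between 0.006 and 0.018 m)) and angle between each of tall_cup, espresso_cup, milk_jug, sugar_pot, biscuit's own z axis and vertical below 0.12 rad and linear speed of each of tall_cup, espresso_cup, milk_jug, sugar_pot, biscuit below 0.02 m/s and angular speed of each of tall_cup, espresso_cup, milk_jug, sugar_pot, biscuit below 0.2 rad/s); the robot touches nothing.
It fails at once if a cup, the jug or the sugar pot is tipped by more than 40 degrees (angle between any of tall_cup, espresso_cup, milk_jug, sugar_pot's own z axis and vertical above 0.7 rad).
It fails at once if the shaker or the egg cup is moved by more than 25 mm or knocked over (distance of any of shaker, egg_cup from where it was at the start of the episode above 0.025 m or angle between any of shaker, egg_cup's own z axis and vertical above 0.6 rad).
It also fails if it takes over 128 s, if anything falls off the work surface, if the arm or the gripper's body presses on something with over 40 N, if the wrist force passes 120 N, or if a joint passes its speed limit or range.

## Robot

A 7-joint arm with a two-finger parallel gripper is mounted at the origin on the work surface. World frame = base frame: x ahead of the robot, y to its left, z up, the work surface at z = 0. Lengths are in m, angles in rad, forces in N, time in s.
With the tool pointing down it reaches from about 0.4 to 0.875 m from the base axis. Payload 4.4 kg.
Tool frame: the origin (TCP) lies at the centre of the arm's flange, where the gripper is bolted on; the fingertips stand 173 mm ahead of it and the grasp point (between the pads) lies 155 mm ahead of it; z points along the fingers, y is the line along which they close (so a half turn about z gives the same grasp; the last joint's range is limited). The gripper opens to 85 mm and grips with 20 to 120 N. Pads are 22 mm wide; open, the fingers measure 114 mm over their backs; the gripper's body (76 mm by 85 mm) begins 54 mm behind the grasp point. The pads swing forward as they close: fully open they stand 13 mm farther back than shut.
Start: joints at [-1.379, 0.628, 0.038, 1.517, -0.027, 0.996, -0.02], TCP at [0.166, 0.629, 0.405] pointing down, gripper open.
Joint ranges: [-3.06, 3.06], [-0.37, 2.12], [-1.25, 1.32], [0.18, 2.47], [-1.1, 4.24], [0.23, 1.98], [-2.94, 2.94]. Speed limits (rad/s): [2.57, 2.57, 3.14, 3.14, 3.14, 3.14, 3.14].

## Interface

Orientations are given as [roll, pitch, yaw] about the fixed x, y, z axes, in that order (R = Rz(yaw) Ry(pitch) Rx(roll)).
In Python, from station import r, vision gives the robot as it stands.
- The arm moves only by the tool apply_moves, never from a script. Its argument "commands" is text: rows parted by semicolons, each of 4 numbers parted by spaces: the shift along the tool's x, y, z in mm, then the turn about the tool's z in degrees. A call has 1 to 12 rows; each row is the pose to reach, as a shift and turn from the pose commanded when the call began, along the tool's axes at that moment; what a row does not reach only later rows make up. A row lasts 1/12 s, in which the tool goes at most 41.7 mm and 7.16 degrees, less where a joint would pass 70% of its speed; a pose out of reach is approached as far as the arm can. A call with a gripper value outside its range is refused whole. "grip" is the closure, from 0 (fully open) to 1 (shut), set as the call begins (left out, the last holds). The fingers move at their own pace and stop on an object; "newtons" is the grip in N (left out, the last holds). Time passes only in rows, so rows that repeat a pose let the fingers close. It gives the time, the measured TCP pose, the force, the opening and the grip force at its end, in the units of the state.
- r.state(): the state, without advancing time (a new reading comes with each control period).
- vision.read_camera(name): name is "side" or "top"; returns the picture (384x512x3 uint8, blue, green, red); there is no depth.
- vision.camera_params(name): a dict with "intrinsics" (3x3 intrinsics, pixels), "R" (3x3) and "t" (3): a world point X has camera coordinates R X + t. Camera axes: x right, y down, z forward; pixel columns grow to the right and rows downward; lengths in m; the calibration is good to about 2 mm. A picture is of the moment at which its call begins. camera_params takes no time and is no camera call.
- r.finish_job(): hands the job in; it is judged then, once.
The state is a dict: "time": time; "joint_pos": joint angles; "joint_velocities": joint speeds; "joint_torque": joint torques, N m; "position": TCP position; "tcp_rot": TCP orientation; "ft_force": force on the tool from outside, world axes, zero at the start; "wrist_torque": the same for the moment, N m; "gripper_width": finger opening in m; "grasp_force": force on a finger pad.
Only numpy, scipy, OpenCV 4.12 (cv2) and the standard library are available. Lean on these libraries where they do the work, as an engineer would, in place of code of your own. Each camera call takes 0.05 s, during which the arm holds its last target. There are 200 camera calls.

## Working session

There is one attempt and no reset: what is moved stays moved. The work goes in short steps, Python scripts to look and compute and a tool call to move; the robot and the scene stay as the last step left them, time stands still between calls to the robot, and variables do not carry over. Pictures are saved under pics/ and viewed, at most 14 in all, crops included, and the job is handed in when it is done.

Besides the shell and the picture viewer there is one more tool, called after ">>>" by a JSON object that holds its "fn" and its "kwargs". apply_moves: Moves the arm, as the interface text tells. Its arguments: {"type":"object","properties":{"commands":{"type":"string"},"grip":{"type":"number"},"newtons":{"type":"number"}},"required":["commands"]}

```bash
mkdir -p pics
python3 - <<'E'
from station import r, vision
import cv2
for n in("top","side"):
    cv2.imwrite(f"pics/{n}0.png",cv2.resize(vision.read_camera(n),(800,600),interpolation=cv2.INTER_CUBIC)); p=vision.camera_params(n); print(n,p)
print(r.state())
E
```

```text
top {'intrinsics': array([[449.04732777,   0.        , 261.28649657],
       [  0.        , 449.04732777, 192.45052397],
       [  0.        ,   0.        ,   1.        ]]), 'R': array([[-0.01688028, -0.9998301 ,  0.0074043 ],
       [-0.99354378,  0.01594233, -0.11232361],
       [ 0.11218648, -0.00925255, -0.99364409]]), 't': array([0.00204746, 0.45344796, 1.31688398])}
side {'intrinsics': array([[466.94124574,   0.        , 256.18832023],
       [  0.        , 466.94124574, 189.28118874],
       [  0.        ,   0.        ,   1.        ]]), 'R': array([[ 0.89799432, -0.44000256, -0.00198796],
       [-0.29290162, -0.59439458, -0.74893506],
       [ 0.32835171,  0.67312171, -0.66264041]]), 't': array([-0.41881722,  0.16408138,  1.0558785 ])}
{'time': 0.1, 'joint_pos': array([-1.37880925,  0.62922635,  0.03845424,  1.5182617 , -0.0269954 ,
        0.99631135, -0.01998643]), 'joint_velocities': array([-0.00217167, -0.00231666,  0.00087922, -0.00119698,  0.00066662,
        0.00062857,  0.00066516]), 'joint_torque': array([ 2.56812978e-03, -5.64534974e+01,  1.23049401e+00, -1.93974388e+01,
        1.13131350e-02,  5.43213944e-03, -2.40040538e-05]), 'position': array([0.16561701, 0.62827262, 0.40390067]), 'tcp_rot': array([-3.13990428e+00,  2.48967059e-05,  2.88381414e+00]), 'ft_force': array([0.40370021, 0.39703079, 0.23835761]), 'wrist_torque': array([-0.00181923,  0.02643167, -0.03865261]), 'grasp_force': 0.0, 'gripper_width': 0.08542756999433307}
```

View pics/top0.png

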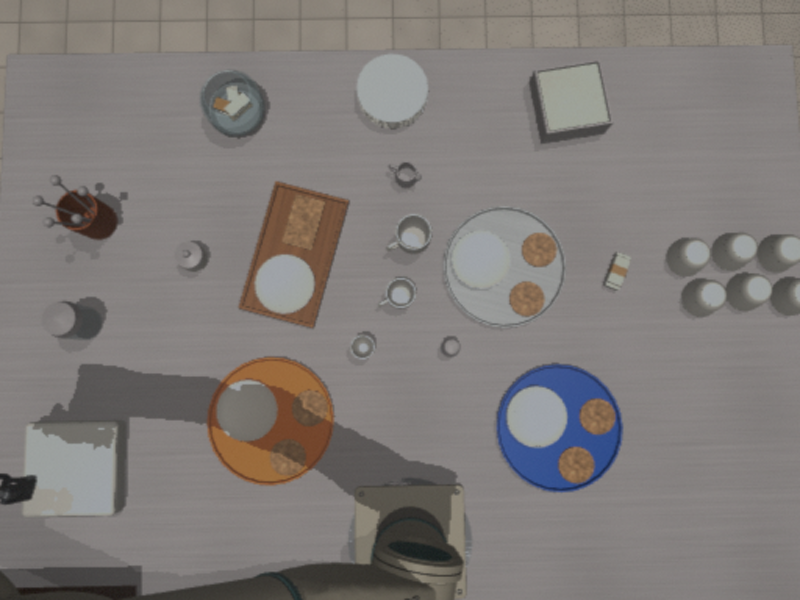

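View pics/side0.png

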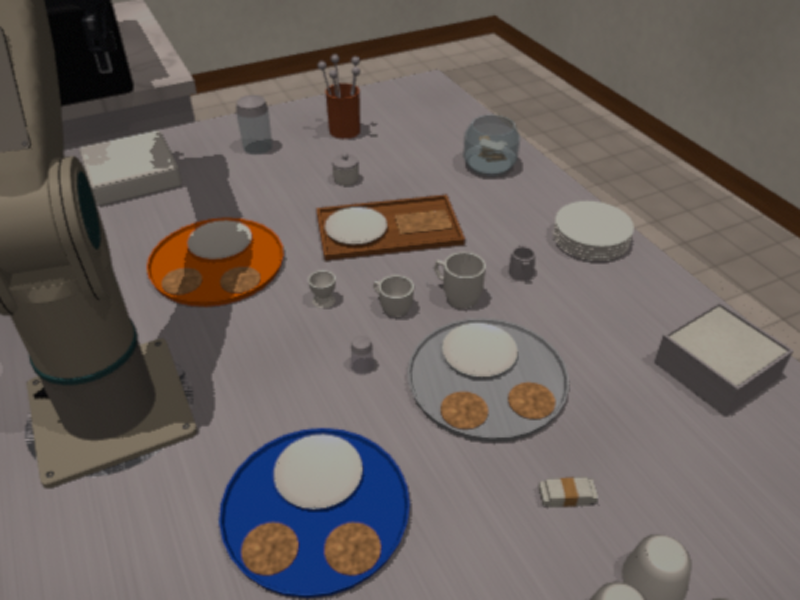

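Top view: tall cup (413,233), espresso cup (400,293), jug (405,174), sugar pot (190,256), biscuit (618,271), wooden tray (294,254). The round tray meant is the grey metal one at (504,266); the orange (271,420) and blue (559,427) ones are decoys. The egg cup (362,346) and shaker (451,346) are bystanders. One enlarged crop will confirm.

```bash
cat > h.py <<'E'
from station import r, vision
import cv2, numpy as np
def p2w(u,v,z,cam="top"):
    p=vision.camera_params(cam); K,R,t=(np.array(p[k]) for k in("intrinsics","R","t"))
    d=R.T@np.linalg.solve(K,[u,v,1]); c=-R.T@t
    return (c+d*(z-c[2])/d[2])[:2]
def w2p(X,cam="top"):
    p=vision.camera_params(cam); q=p["intrinsics"]@(p["R"]@np.array(X)+p["t"]); return q[:2]/q[2]
def crop(name,out,x0,y0,x1,y1,s):
    im=vision.read_camera(name); cv2.imwrite("pics/"+out,cv2.resize(im[y0:y1,x0:x1],None,fx=s,fy=s,interpolation=cv2.INTER_CUBIC)); return im
def go(x,y,z,dyaw=None):
    """tool-axes shift (mm) and turn (deg) to TCP target x,y,z, tool-y axis along world heading dyaw (deg, mod 180)"""
    s=r.state(); p=s["position"]; yaw=s["tcp_rot"][2]; d=np.array([x,y])-p[:2]
    c,n=np.cos(yaw),np.sin(yaw)
    turn=0
    if dyaw is not None:
        cur=np.degrees(np.arctan2(-c,n)); turn=-((dyaw-cur+90)%180-90)
    print("shift",np.round(1000*np.array([c*d[0]+n*d[1], n*d[0]-c*d[1], p[2]-z]),1),"turn",round(turn,1),"j7",round(s["joint_pos"][6],2),"t",s["time"])
E
python3 - <<'E'
from h import *
im=crop("top","c1.png",115,90,425,240,2.58)
cv2.imwrite("pics/full.png",im)
hsv=cv2.cvtColor(im,cv2.COLOR_BGR2HSV)
def blobs(m,lab):
    n,_,st,ce=cv2.connectedComponentsWithStats(m.astype(np.uint8))
    for i in range(1,n):
        if st[i,4]>40: print(lab,st[i],ce[i].round(1))
H,S,V=[hsv[...,i].astype(int) for i in range(3)]
box=np.zeros(H.shape,bool); box[90:240,115:425]=1
blobs(box&(S>80)&(H<20),"brown"); blobs(box&(V>190)&(S<40),"white")
print(hsv[162,190],hsv[166,308])
E
```

```text
brown [ 153  116   70   94 2914] [190.  154.8]
brown [334 149  21  21 342] [344.5 159.3]
brown [391 169  10   8  46] [395.5 172.4]
brown [327 181  21  21 349] [336.7 190.8]
brown [146 229  55  11 441] [173.3 234.9]
[ 12 121 124] [109  12 168]
```

View pics/c1.png

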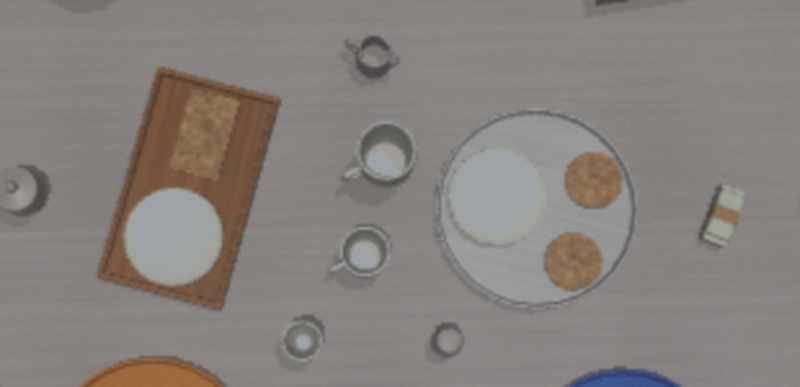

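Run:
```python
from h import *
c=lambda u,v:(u/2.58+115,v/2.58+90)
P={}
def a(n,uv,z): P[n]=(*p2w(*uv,z),z); print(n,np.round(P[n],4),"r",round(np.hypot(*P[n][:2]),3),"side800",(w2p(P[n],"side")*1.5625).round())
a("sauO",c(173,236),.018);a("mat",c(206,134),.011);a("sauR",c(497,196),.018)
a("co1",(344.5,159.3),.011);a("co2",(336.7,190.8),.011);a("rtray",c(536,208),.016)
a("tall",c(385,153),.074);a("tallh",c(350,174),.045);a("esp",c(364,250),.05);a("esph",c(337,269),.035)
a("jug",c(375,57),.046);a("jugA",c(349,46),.035);a("jugB",c(396,62),.04)
a("knob",c(10,187),.06);a("sugar",(190/1.5625,255/1.5625),.042)
a("bis",c(723,215),.02);a("bisA",c(734,189),.01);a("bisB",c(711,242),.01)
a("egg",c(302,340),.048);a("shk",c(448,338),.056)
d=lambda p,q:np.round(1000*np.linalg.norm(np.subtract(P[p],P[q])[:2]),1)
print(d("sauO","mat"),"128",d("co1","co2"),"100",d("sauR","co1"),d("sauR","co2"),np.hypot(50,106)*1)
h=lambda p,q:np.degrees(np.arctan2(*np.subtract(P[q],P[p])[1::-1])).round(1)
print("tall hd",h("tall","tallh"),"esp",h("esp","esph"),"jug",h("jugA","jugB"),"bis",h("bisB","bisA"),"obl",h("sauO","mat"),"co",h("co2","co1"))
```

```text
sauO [0.4914 0.2325 0.018 ] r 0.544 side800 [357. 225.]
mat [0.6137 0.195  0.011 ] r 0.644 side800 [425. 222.]
sauR [ 0.5327 -0.1472  0.018 ] r 0.553 side800 [481. 349.]
co1 [ 0.5528 -0.2612  0.011 ] r 0.611 side800 [533. 399.]
co2 [ 0.4564 -0.2339  0.011 ] r 0.513 side800 [466. 409.]
rtray [ 0.5181 -0.1929  0.016 ] r 0.553 side800 [489. 373.]
tall [ 0.5743 -0.0157  0.074 ] r 0.574 side800 [464. 265.]
tallh [0.5564 0.0246 0.045 ] r 0.557 side800 [442. 268.]
esp [0.4673 0.0098 0.05  ] r 0.467 side800 [398. 286.]
esph [0.4477 0.0412 0.035 ] r 0.45 side800 [379. 285.]
jug [ 0.6941 -0.0065  0.046 ] r 0.694 side800 [521. 255.]
jugA [0.7111 0.0237 0.035 ] r 0.711 side800 [519. 248.]
jugB [ 0.6895 -0.031   0.04  ] r 0.69 side800 [527. 267.]
knob [0.5445 0.4103 0.06  ] r 0.682 side800 [345. 155.]
sugar [0.5456 0.4077 0.042 ] r 0.681 side800 [347. 163.]
bis [ 0.5057 -0.4114  0.02  ] r 0.652 side800 [570. 488.]
bisA [ 0.5381 -0.4291  0.01  ] r 0.688 side800 [597. 494.]
bisB [ 0.4753 -0.3987  0.01  ] r 0.62 side800 [543. 494.]
egg [0.3662 0.0815 0.048 ] r 0.375 side800 [324. 279.]
shk [ 0.3653 -0.0831  0.056 ] r 0.375 side800 [364. 339.]
128.0 128 100.1 100 115.7 115.5 117.2006825918689
tall hd 113.9 esp 122.0 jug -111.5 bis -25.8 obl -17.0 co -15.8
```

Run:
```python
from h import *
crop("side","c2.png",185,90,395,335,2.44)
```

```text
(no output)
```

View pics/c2.png

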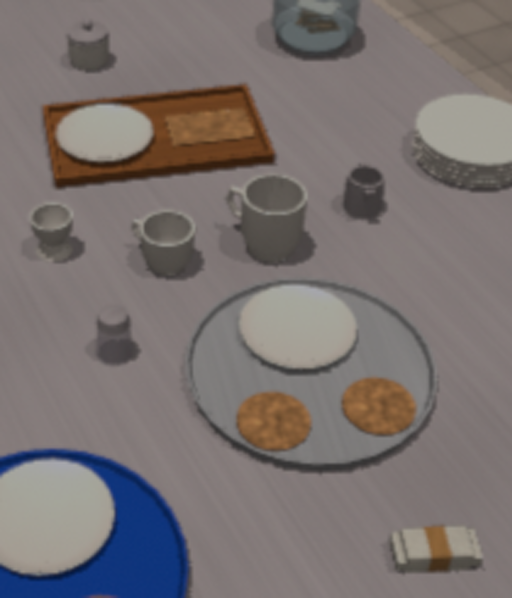

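```bash
python3 -c "
from h import *
go(.545,.408,.27,75)"
```

```text
shift [-423.  -116.4  134.1] turn 0.2 j7 -0.02 t 0.2
```

>>> {"fn": "apply_moves", "kwargs": {"commands": "-423 -116 134 0;-423 -116 134 0;-423 -116 134 0;-423 -116 134 0;-423 -116 134 0;-423 -116 134 0;-423 -116 134 0;-423 -116 134 0;-423 -116 134 0;-423 -116 134 0;-423 -116 134 0;-423 -116 134 0", "grip": 0, "newtons": 30}}

```text
time: 1.2
position: [0.5532, 0.3995, 0.2679]
tcp_rot: [-3.135, 0.006, 2.872]
ft_force: [0.9, -2.0, -0.6]
gripper_width: 0.085
grasp_force: 0.0
```

```bash
python3 -c "
from h import *
go(.545,.408,.176)
crop('side','c3.png',150,40,310,160,4)
crop('top','c3t.png',80,110,180,210,4)
a=cv2.imread('pics/c3.png');b=cv2.imread('pics/c3t.png');cv2.imwrite('pics/c3j.png',np.hstack([a[:400,:400],b]))"
```

```text
shift [10.1  6.  91.9] turn 0 j7 0.63 t 1.2
```

View pics/c3j.png

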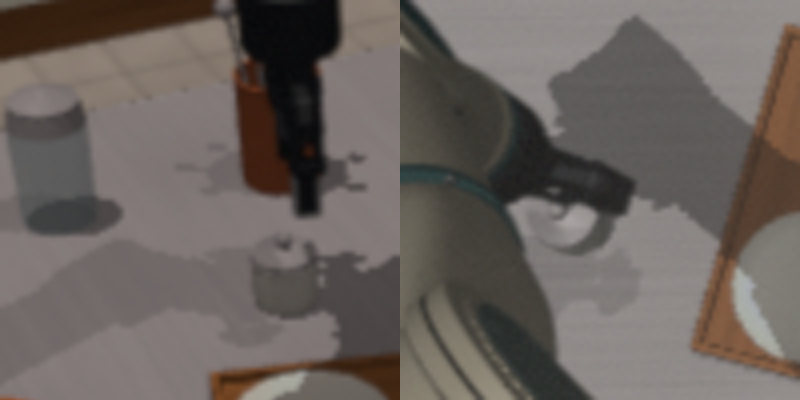

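The gripper hangs above the sugar pot (about (285,280) left half, (565,225) right half), and the pot hasn't moved. I'll check that the arm has settled.

```bash
python3 -c "
from h import *
print(r.state()['position'],r.state()['tcp_rot']);go(.545,.408,.176,75)"
```

```text
[0.54710751 0.40585624 0.26944193] [-3.13934896e+00 -2.61541702e-05  2.87872965e+00]
shift [ 2.6  1.5 93.4] turn -0.1 j7 0.63 t 1.3
```

>>> {"fn": "apply_moves", "kwargs": {"commands": "1 1 30 0;1 1 60 0;1 1 85 0;1 1 94 0;1 1 94 0;1 1 94 0"}}

```text
time: 1.8
position: [0.5438, 0.4109, 0.1773]
tcp_rot: [3.141, -0.0, 2.885]
ft_force: [0.5, 0.7, 0.7]
gripper_width: 0.0855
grasp_force: 0.0
```

>>> {"fn": "apply_moves", "kwargs": {"commands": "0 0 0 0;0 0 0 0;0 0 0 0;0 0 0 0;0 0 0 0;0 0 0 0;0 0 0 0;0 0 0 0", "grip": 1}}

```text
time: 2.47
position: [0.5451, 0.4104, 0.1788]
tcp_rot: [3.139, 0.002, 2.884]
ft_force: [-1.2, -0.4, 6.9]
gripper_width: 0.0528
grasp_force: 31.8
```

```bash
python3 -c "
from h import *
print(r.state()['position'],r.state()['tcp_rot'],r.state()['grasp_force']);go(.4564,-.2339,.29,75)"
```

```text
[0.5450526  0.41043716 0.17877204] [3.13872771e+00 1.67082962e-03 2.88376284e+00] 31.758324539719638
shift [ -78.6 -645.6 -111.2] turn 0.2 j7 0.62 t 2.4667
```

>>> {"fn": "apply_moves", "kwargs": {"commands": "0 0 -20 0;0 0 -50 0;-5 -20 -85 0;-12 -50 -110 0;-20 -85 -112 0;-30 -124 -112 0;-40 -164 -112 0;-50 -204 -112 0;-60 -244 -112 0;-60 -284 -112 0;-60 -324 -112 0;-60 -364 -112 0"}}

```text
time: 3.47
position: [0.5088, 0.0405, 0.2891]
tcp_rot: [-3.142, 0.0, 2.884]
ft_force: [0.2, -0.7, -3.8]
gripper_width: 0.0531
grasp_force: 32.8
```

```bash
python3 -c "
from h import *
print(r.state()['position'],r.state()['grasp_force']);go(.4564,-.2339,.29,75)"
```

```text
[0.50883734 0.04053465 0.28907329] 32.845491239504554
shift [ -19.3 -278.7   -0.9] turn 0.2 j7 1.11 t 3.4667
```

>>> {"fn": "apply_moves", "kwargs": {"commands": "-5 -40 0 0;-10 -80 0 0;-19 -120 0 0;-19 -160 0 0;-19 -200 0 0;-19 -235 0 0;-19 -262 0 0;-19 -276 0 0;-19 -281 0 0;-19 -281 0 0;-19 -281 0 0;-19 -281 0 0"}}

```text
time: 4.47
position: [0.457, -0.2323, 0.2888]
tcp_rot: [3.14, 0.0, 2.886]
ft_force: [0.4, -0.2, -2.4]
gripper_width: 0.0529
grasp_force: 32.9
```

```bash
python3 -c "
from h import *
print(r.state()['position']);go(.4564,-.2339,.191,75)
crop('side','d1.png',180,90,430,300,3)"
```

```text
[ 0.45699005 -0.23228942  0.2887835 ]
shift [ 0.2 -1.7 97.8] turn 0.4 j7 1.6 t 4.4667
```

View pics/d1.png

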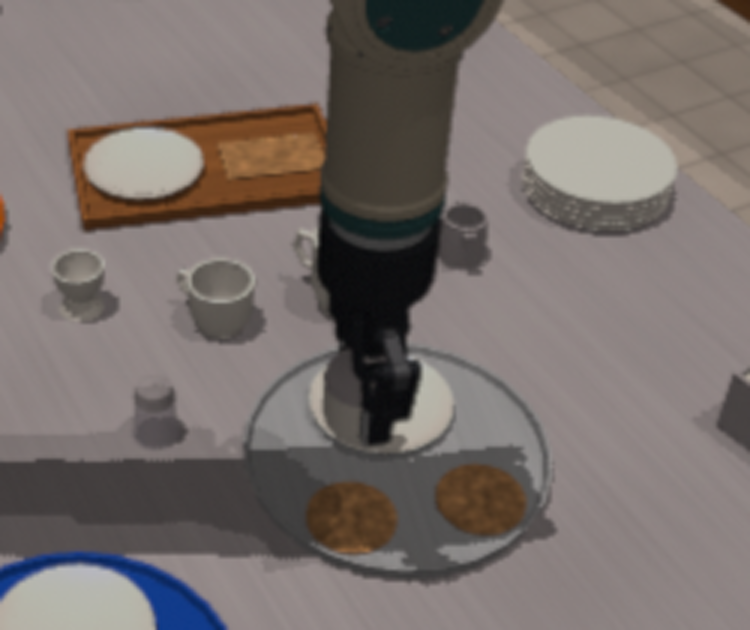

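The fingers are at about (375,440) over the round tray, but I can't see the pot in this view. Grip width and force say it's held. I'll check the expected pixels and the top view.

```bash
python3 -c "
from h import *
for z in (.11,.135,.17): print(((w2p((.457,-.232,z),'side')-[180,90])*3).round(),(w2p((.457,-.232,z))).round())
for y in (-.26,-.205): print(((w2p((.457+.268*(y+.232),y,.12),'side')-[180,90])*3).round())
s=vision.read_camera('side')[150:300,230:380];t=vision.read_camera('top')[100:250,270:420]
cv2.imwrite('pics/d2.png',cv2.resize(np.hstack([s,t]),(800,400)));print(r.state()['grasp_force'],r.state()['ft_force'])"
```

```text
[363. 421.] [342. 187.]
[365. 396.] [344. 185.]
[368. 359.] [346. 184.]
[375. 441.]
[353. 383.]
32.85331449222667 [-0.45679826 -0.40462557 -3.00468112]
```

View pics/d2.png

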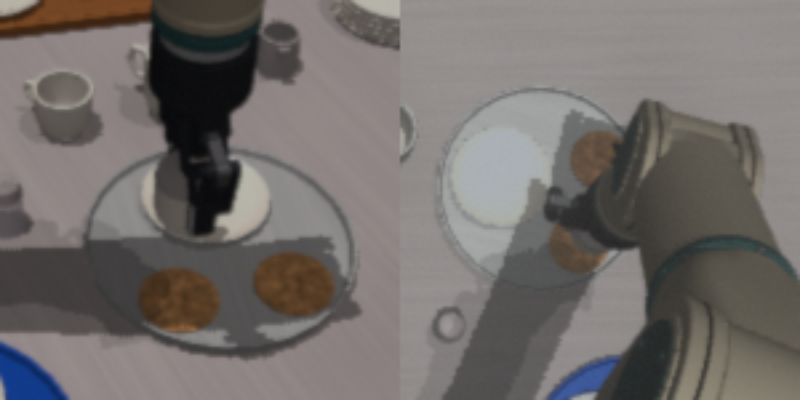

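The grey shape left of the finger, (325–365, 380–440) in the earlier crop, is the shaded pot, exactly where the projection puts it. So it's held, and I'll lower it.

>>> {"fn": "apply_moves", "kwargs": {"commands": "0 -1 25 0;0 -1 55 0;0 -1 80 0;0 -1 92 0;0 -1 96 0;0 -1 98 0;0 -1 98 0;0 -1 98 0"}}

```text
time: 5.28
position: [0.4567, -0.235, 0.1915]
tcp_rot: [-3.141, 0.002, 2.884]
ft_force: [-0.0, -0.2, -2.5]
gripper_width: 0.0531
grasp_force: 32.9
```

>>> {"fn": "apply_moves", "kwargs": {"commands": "0 0 0 0;0 0 0 0;0 0 0 0;0 0 0 0;0 0 0 0", "grip": 0.2}}

```text
time: 5.7
position: [0.4562, -0.2352, 0.191]
tcp_rot: [-3.141, 0.001, 2.884]
ft_force: [-0.2, 0.9, -0.2]
gripper_width: 0.0682
grasp_force: 0.0
```

>>> {"fn": "apply_moves", "kwargs": {"commands": "0 0 -15 0;0 0 -45 0;0 0 -80 0;0 0 -95 0;0 0 -95 0"}}

```text
time: 6.12
position: [0.4573, -0.2357, 0.2892]
tcp_rot: [-3.14, 0.007, 2.883]
ft_force: [0.5, -0.9, -1.1]
gripper_width: 0.0684
grasp_force: 0.0
```

```bash
python3 -c "
from h import *
print(r.state()['position'],r.state()['tcp_rot']);go(.5065,-.413,.27,64)"
```

```text
[ 0.45727972 -0.2356669   0.28922839] [-3.14035129  0.00704919  2.88344622]
shift [ -92.9 -158.9   19.2] turn 11.2 j7 1.6 t 6.1167
```

>>> {"fn": "apply_moves", "kwargs": {"commands": "-15 -27 5 0;-35 -60 10 3;-57 -97 15 9;-77 -132 17 11;-90 -152 17 11;-93 -159 17 11;-93 -159 17 11;-93 -159 17 11;-93 -159 17 11;-93 -159 17 11"}}

```text
time: 6.95
position: [0.5057, -0.4104, 0.2685]
tcp_rot: [3.14, -0.001, 2.694]
ft_force: [1.3, 0.3, -0.2]
gripper_width: 0.0682
grasp_force: 0.0
```

```bash
python3 -c "
from h import *
print(r.state()['position']);go(.5065,-.413,.177,64)
t=vision.read_camera('top')[120:240,300:420];s=vision.read_camera('side')[230:350,300:420]
cv2.imwrite('pics/d3.png',cv2.resize(np.hstack([s,t]),(800,400)))"
```

```text
[ 0.50570472 -0.41044586  0.26852004]
shift [-1.8 -2.  91.5] turn 0.4 j7 1.68 t 6.95
```

View pics/d3.png

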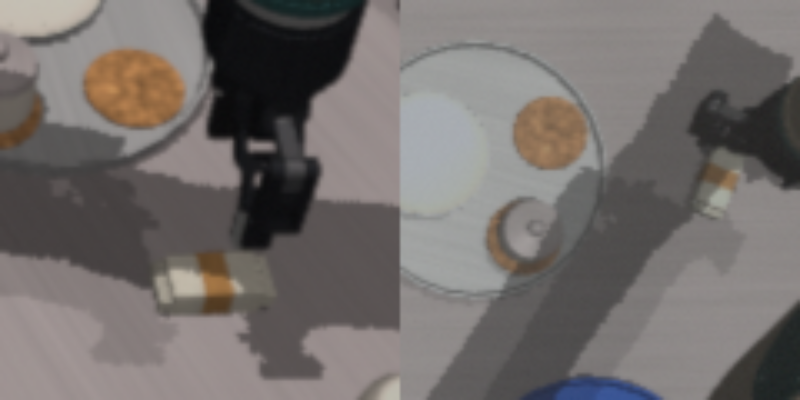

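The sugar pot stands on its coaster (top view knob at (535,228)) and the fingers straddle the biscuit. Next I descend and grasp it.

>>> {"fn": "apply_moves", "kwargs": {"commands": "-1 -2 25 0;-1 -2 55 0;-1 -2 80 0;-1 -2 90 0;-1 -2 91 0;-1 -2 91 0"}}

```text
time: 7.55
position: [0.5057, -0.4144, 0.1778]
tcp_rot: [3.141, -0.0, 2.692]
ft_force: [0.6, 0.6, -0.1]
gripper_width: 0.0683
grasp_force: 0.0
```

>>> {"fn": "apply_moves", "kwargs": {"commands": "0 0 0 0;0 0 0 0;0 0 0 0;0 0 0 0;0 0 0 0;0 0 0 0;0 0 0 0;0 0 0 0", "grip": 1, "newtons": 20}}

```text
time: 8.22
position: [0.5061, -0.4152, 0.1794]
tcp_rot: [-3.141, 0.003, 2.692]
ft_force: [-1.0, 0.6, 6.6]
gripper_width: 0.0296
grasp_force: 20.8
```

```bash
python3 -c "
from h import *
k=p2w(300+135/3.333,120+228/3.333,.06); print('knob',k)
print(r.state()['position'],r.state()['grasp_force']);go(.6137,.195,.27,73)"
```

```text
knob [ 0.45769671 -0.23651619]
[ 0.50609995 -0.41520527  0.17938154] 20.76604127883911
shift [168.5 596.3 -90.6] turn -8.8 j7 1.67 t 8.2167
```

>>> {"fn": "apply_moves", "kwargs": {"commands": "0 0 -25 0;0 0 -60 0;5 20 -95 0;14 50 -110 0;24 85 -110 -1;35 123 -110 -2;46 162 -110 -3;57 201 -110 -4;68 240 -110 -5;79 279 -110 -6;90 318 -110 -7;101 357 -110 -8"}}

```text
time: 9.22
position: [0.5698, -0.0475, 0.2881]
tcp_rot: [3.141, 0.001, 2.832]
ft_force: [1.0, -0.2, -0.4]
gripper_width: 0.0297
grasp_force: 20.0
```

```bash
python3 -c "
from h import *
print(r.state()['position'],r.state()['grasp_force']);go(.6137,.195,.29,73)"
```

```text
[ 0.5697739  -0.04745117  0.28812862] 19.967003166675568
shift [ 32.  244.3  -1.9] turn -0.7 j7 1.22 t 9.2167
```

>>> {"fn": "apply_moves", "kwargs": {"commands": "5 40 0 -1;10 80 0 -1;16 120 0 -1;22 160 0 -1;27 198 0 -1;31 226 0 -1;32 240 0 -1;32 244 0 -1;32 244 0 -1;32 244 0 -1;32 244 0 -1"}}

```text
time: 10.13
position: [0.614, 0.1896, 0.2876]
tcp_rot: [-3.139, 0.0, 2.845]
ft_force: [-0.8, 0.4, -0.2]
gripper_width: 0.0293
grasp_force: 20.0
```

```bash
python3 -c "
from h import *
print(r.state()['position']);go(.6137,.195,.191,73)"
```

```text
[0.61397462 0.18964512 0.28763449]
shift [ 1.8  5.  96.6] turn 0.0 j7 0.89 t 10.1333
```

>>> {"fn": "apply_moves", "kwargs": {"commands": "2 4 25 0;2 4 55 0;2 4 80 0;2 4 90 0;2 4 94 0;2 4 96 0;2 4 96 0;2 4 96 0"}}

```text
time: 10.8
position: [0.6138, 0.1971, 0.1932]
tcp_rot: [3.14, 0.002, 2.848]
ft_force: [-0.7, -0.1, -0.8]
gripper_width: 0.0297
grasp_force: 20.0
```

>>> {"fn": "apply_moves", "kwargs": {"commands": "0 0 0 0;0 0 0 0;0 0 0 0;0 0 0 0;0 0 0 0", "grip": 0.45}}

```text
time: 11.22
position: [0.6131, 0.1973, 0.192]
tcp_rot: [3.141, 0.0, 2.849]
ft_force: [-1.3, 0.2, -0.2]
gripper_width: 0.0469
grasp_force: 0.0
```

>>> {"fn": "apply_moves", "kwargs": {"commands": "0 0 -20 0;0 0 -55 0;0 0 -90 0;0 0 -110 0;0 0 -110 0"}}

```text
time: 11.63
position: [0.6149, 0.1978, 0.3071]
tcp_rot: [3.136, 0.008, 2.849]
ft_force: [-0.0, 0.3, 0.2]
gripper_width: 0.0471
grasp_force: 0.0
```

```bash
python3 -c "
from h import *
print(r.state()['position']);go(.5743,-.0157,.30,24)"
```

```text
[0.61485002 0.19782405 0.30709443]
shift [ -22.8 -216.1    7.1] turn 49.2 j7 0.89 t 11.6333
```

>>> {"fn": "apply_moves", "kwargs": {"commands": "-2 -20 3 5;-6 -55 3 12;-10 -92 3 19;-14 -130 3 26;-18 -165 3 33;-21 -195 3 40;-23 -211 3 46;-23 -216 3 49;-23 -216 3 49;-23 -216 3 49;-23 -216 3 49", "grip": 0, "newtons": 40}}

```text
time: 12.55
position: [0.5728, -0.015, 0.2983]
tcp_rot: [-3.141, -0.001, 1.997]
ft_force: [0.1, -0.1, 0.7]
gripper_width: 0.0857
grasp_force: 0.0
```

```bash
python3 -c "
from h import *
print(r.state()['position']);go(.5743,-.0157,.2,24)
t=vision.read_camera('top')[80:230,150:300];s=vision.read_camera('side')[100:250,190:340]
cv2.imwrite('pics/d4.png',cv2.resize(np.hstack([s,t]),(800,400)))"
```

```text
[ 0.57278731 -0.01502271  0.29829337]
shift [-1.2  1.1 98.3] turn 0.4 j7 0.56 t 12.55
```

View pics/d4.png

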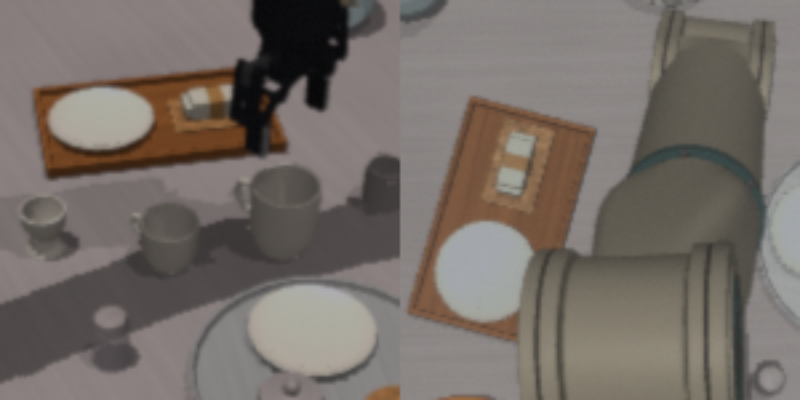

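The biscuit lies in the middle of the mat (top view (516,165)), and the fingers straddle the tall cup clear of its handle. Descending.

>>> {"fn": "apply_moves", "kwargs": {"commands": "-1 1 25 0;-1 1 55 0;-1 1 82 0;-1 1 94 0;-1 1 98 0;-1 1 98 0;-1 1 98 0"}}

```text
time: 13.23
position: [0.5746, -0.0166, 0.2016]
tcp_rot: [3.14, 0.001, 1.994]
ft_force: [0.4, 0.5, 1.3]
gripper_width: 0.085
grasp_force: 0.0
```

>>> {"fn": "apply_moves", "kwargs": {"commands": "0 0 0 0;0 0 0 0;0 0 0 0;0 0 0 0;0 0 0 0;0 0 0 0;0 0 0 0", "grip": 1}}

```text
time: 13.82
position: [0.5749, -0.0167, 0.2024]
tcp_rot: [3.139, 0.001, 1.994]
ft_force: [-0.1, 0.9, 6.2]
gripper_width: 0.0661
grasp_force: 43.8
```

```bash
python3 -c "
from h import *
print(r.state()['position'],r.state()['grasp_force']);go(.4914,.2325,.29)"
```

```text
[ 0.57487329 -0.01672249  0.20244382] 43.75542640686035
shift [261.5  26.2 -87.6] turn 0 j7 0.59 t 13.8167
```

>>> {"fn": "apply_moves", "kwargs": {"commands": "0 0 -20 0;0 0 -50 0;15 2 -75 0;45 5 -85 0;80 8 -85 0;118 12 -85 0;156 16 -85 0;192 20 -85 0;225 23 -85 0;248 25 -85 0;259 26 -85 0;261 26 -85 0"}}

```text
time: 14.82
position: [0.4895, 0.2346, 0.2859]
tcp_rot: [3.141, -0.001, 1.998]
ft_force: [-0.8, 0.8, -3.0]
gripper_width: 0.0661
grasp_force: 46.2
```

>>> {"fn": "apply_moves", "kwargs": {"commands": "0 0 0 0;0 0 0 0;0 0 0 0"}}

```text
time: 15.07
position: [0.4915, 0.2297, 0.2858]
tcp_rot: [3.142, 0.001, 1.99]
ft_force: [1.1, -0.8, -2.6]
gripper_width: 0.0659
grasp_force: 46.2
```

```bash
python3 -c "
from h import *
print(r.state()['position'],r.state()['grasp_force']);go(.4914,.2325,.2155)"
```

```text
[0.49152605 0.22965825 0.28583702] 46.1684162216261
shift [ 2.6  1.  70.3] turn 0 j7 0.16 t 15.0667
```

>>> {"fn": "apply_moves", "kwargs": {"commands": "1 1 25 0;1 1 50 0;1 1 62 0;1 1 67 0;1 1 70 0;1 1 71 0;1 1 71 0;1 1 71 0;1 1 71 0"}}

```text
time: 15.82
position: [0.4919, 0.233, 0.2155]
tcp_rot: [3.139, 0.0, 1.993]
ft_force: [-0.3, -0.5, -0.2]
gripper_width: 0.0662
grasp_force: 46.4
```

>>> {"fn": "apply_moves", "kwargs": {"commands": "0 0 0 0;0 0 0 0;0 0 0 0;0 0 0 0;0 0 0 0", "grip": 0}}

```text
time: 16.23
position: [0.4912, 0.2334, 0.2148]
tcp_rot: [3.141, -0.0, 1.994]
ft_force: [-0.6, -0.5, -0.7]
gripper_width: 0.0854
grasp_force: 0.0
```

>>> {"fn": "apply_moves", "kwargs": {"commands": "0 0 -20 0;0 0 -50 0;0 0 -75 0;0 0 -85 0;0 0 -85 0"}}

```text
time: 16.65
position: [0.492, 0.2336, 0.302]
tcp_rot: [3.137, -0.0, 1.994]
ft_force: [0.2, 0.2, -0.2]
gripper_width: 0.0853
grasp_force: 0.0
```

```bash
python3 -c "
from h import *
print(r.state()['position']);go(.4673,.0098,.29,32)"
```

```text
[0.49198198 0.23363468 0.30202127]
shift [-194.  -114.4   12. ] turn -7.8 j7 0.15 t 16.65
```

>>> {"fn": "apply_moves", "kwargs": {"commands": "-18 -11 5 -2;-50 -30 8 -4;-85 -50 9 -6;-120 -71 9 -8;-152 -90 9 -8;-178 -105 9 -8;-190 -112 9 -8;-194 -114 9 -8;-194 -114 9 -8;-194 -114 9 -8;-194 -114 9 -8", "newtons": 30}}

```text
time: 17.57
position: [0.4669, 0.0113, 0.2903]
tcp_rot: [3.142, -0.001, 2.136]
ft_force: [-0.0, 0.7, 0.7]
gripper_width: 0.0852
grasp_force: 0.0
```

```bash
python3 -c "
from h import *
print(r.state()['position']);go(.4673,.0098,.182,32)
t=vision.read_camera('top')[110:260,150:300];s=vision.read_camera('side')[90:240,170:320]
cv2.imwrite('pics/d5.png',cv2.resize(np.hstack([s,t]),(800,400)))"
```

```text
[0.46693013 0.01127433 0.29025201]
shift [ -1.4  -0.5 108.3] turn 0.4 j7 0.63 t 17.5667
```

View pics/d5.png

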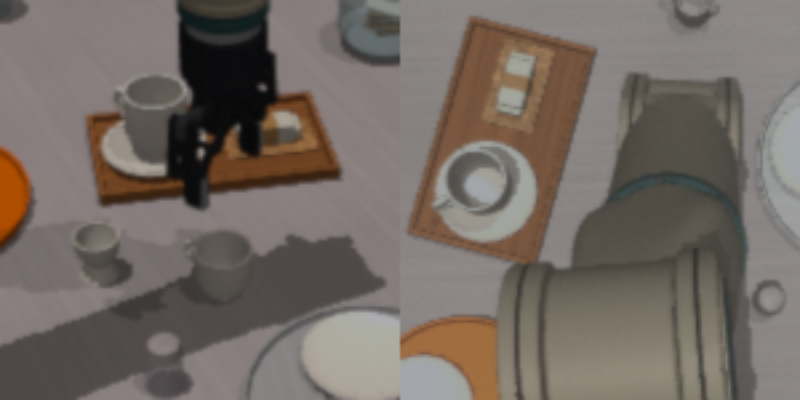

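The tall cup stands on its saucer (rim centre at (475,178) in the top half). Descending onto the espresso cup.

>>> {"fn": "apply_moves", "kwargs": {"commands": "-1 0 25 0;-1 0 55 0;-1 0 85 0;-1 0 103 0;-1 0 110 0;-1 0 112 0;-1 0 112 0;-1 0 112 0"}}

```text
time: 18.33
position: [0.4672, 0.0098, 0.1782]
tcp_rot: [-3.14, -0.0, 2.135]
ft_force: [0.6, -0.5, 0.3]
gripper_width: 0.0857
grasp_force: 0.0
```

>>> {"fn": "apply_moves", "kwargs": {"commands": "0 0 0 0;0 0 0 0;0 0 0 0;0 0 0 0;0 0 0 0;0 0 0 0;0 0 0 0;0 0 0 0", "grip": 1}}

```text
time: 19.0
position: [0.4675, 0.0086, 0.1795]
tcp_rot: [3.14, -0.0, 2.133]
ft_force: [-0.1, 0.1, 7.7]
gripper_width: 0.0558
grasp_force: 30.8
```

```bash
python3 -c "
from h import *
print('tall',p2w(178.1,176.7,.087))
print(r.state()['position'],r.state()['grasp_force']);go(.533,-.1465,.27)"
```

```text
tall [0.49561045 0.23220689]
[0.46747444 0.00862288 0.17949262] 30.75027488390333
shift [-166.2  -27.3  -90.5] turn 0 j7 1.22 t 19.0
```

>>> {"fn": "apply_moves", "kwargs": {"commands": "0 0 -20 0;0 0 -50 0;-10 -2 -80 0;-30 -5 -91 0;-60 -10 -91 0;-95 -16 -91 0;-128 -21 -91 0;-152 -25 -91 0;-163 -27 -91 0;-166 -27 -91 0;-166 -27 -91 0;-166 -27 -91 0"}}

```text
time: 20.0
position: [0.5324, -0.1443, 0.2693]
tcp_rot: [-3.141, -0.003, 2.135]
ft_force: [-0.3, 1.0, -0.7]
gripper_width: 0.0559
grasp_force: 32.6
```

>>> {"fn": "apply_moves", "kwargs": {"commands": "0 0 0 0;0 0 0 0"}}

```text
time: 20.17
position: [0.5327, -0.1444, 0.2695]
tcp_rot: [-3.141, -0.002, 2.135]
ft_force: [1.0, 0.5, -1.6]
gripper_width: 0.0561
grasp_force: 32.6
```

```bash
python3 -c "
from h import *
print(r.state()['position'],r.state()['grasp_force']);go(.533,-.1465,.1925)"
```

```text
[ 0.5327459  -0.14437686  0.26952048] 32.60405318171706
shift [-1.9 -0.9 77. ] turn 0 j7 1.29 t 20.1667
```

Release with partial opening (about 70 mm).

>>> {"fn": "apply_moves", "kwargs": {"commands": "-1 -1 25 0;-1 -1 50 0;-1 -1 66 0;-1 -1 72 0;-1 -1 75 0;-1 -1 77 0;-1 -1 77 0;-1 -1 77 0;-1 -1 77 0"}}

```text
time: 20.92
position: [0.5331, -0.1475, 0.1935]
tcp_rot: [3.141, 0.001, 2.133]
ft_force: [0.2, -0.2, -1.1]
gripper_width: 0.0558
grasp_force: 32.6
```

>>> {"fn": "apply_moves", "kwargs": {"commands": "0 0 0 0;0 0 0 0;0 0 0 0;0 0 0 0;0 0 0 0", "grip": 0.15}}

```text
time: 21.33
position: [0.5327, -0.1475, 0.1928]
tcp_rot: [3.141, 0.0, 2.133]
ft_force: [0.4, 0.2, -0.4]
gripper_width: 0.0728
grasp_force: 0.0
```

>>> {"fn": "apply_moves", "kwargs": {"commands": "0 0 -20 0;0 0 -50 0;0 0 -85 0;0 0 -105 0;0 0 -105 0"}}

```text
time: 21.75
position: [0.5341, -0.1484, 0.3019]
tcp_rot: [3.136, 0.006, 2.133]
ft_force: [1.2, -0.4, -0.4]
gripper_width: 0.0724
grasp_force: 0.0
```

```bash
python3 -c "
from h import *
print(r.state()['position']);go(.694,-.0065,.29,-21.5)"
```

```text
[ 0.53405069 -0.14838714  0.30185296]
shift [ 34.8 211.   11.9] turn 53.7 j7 1.27 t 21.75
```

>>> {"fn": "apply_moves", "kwargs": {"commands": "3 18 5 5;8 50 8 12;14 85 8 19;20 120 8 26;26 155 8 33;31 185 8 40;34 203 8 47;35 210 8 53;35 211 8 54;35 211 8 54;35 211 8 54;35 211 8 54", "grip": 0}}

```text
time: 22.75
position: [0.6918, -0.0068, 0.2897]
tcp_rot: [-3.141, 0.0, 1.19]
ft_force: [-0.8, -0.4, 1.1]
gripper_width: 0.0856
grasp_force: 0.0
```

```bash
python3 -c "
from h import *
print(r.state()['position']);go(.694,-.0065,.178,-21.5)
t=vision.read_camera('top')[80:230,230:380];s=vision.read_camera('side')[120:270,245:395]
cv2.imwrite('pics/d6.png',cv2.resize(np.hstack([s,t]),(800,400)))"
```

```text
[ 0.69179733 -0.00675308  0.28968347]
shift [  1.1   2.  111.7] turn -0.3 j7 0.18 t 22.75
```

View pics/d6.png

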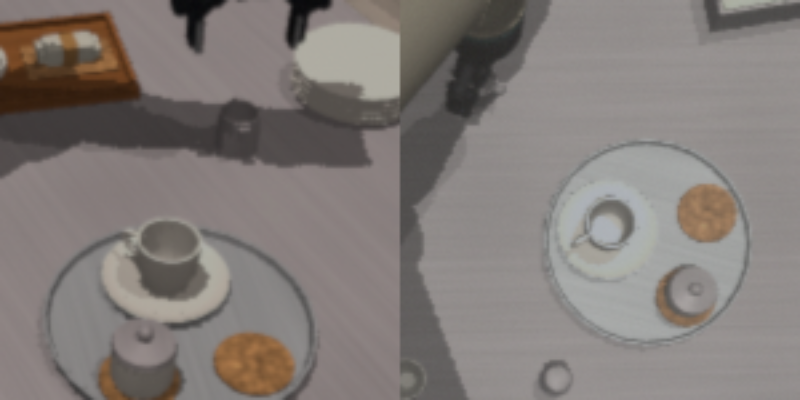

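The espresso cup is on its saucer (rim at (610,223)) and the fingers hang over the jug. The plate stack is close behind the jug, so I'll use a narrower opening.

>>> {"fn": "apply_moves", "kwargs": {"commands": "1 2 20 0;1 2 45 0;1 2 75 0;1 2 98 0;1 2 108 0;1 2 111 0;1 2 111 0;1 2 111 0", "grip": 0.2}}

```text
time: 23.52
position: [0.6954, -0.0057, 0.1803]
tcp_rot: [3.139, -0.0, 1.191]
ft_force: [0.4, 0.8, 0.4]
gripper_width: 0.0682
grasp_force: 0.0
```

>>> {"fn": "apply_moves", "kwargs": {"commands": "0 0 0 0;0 0 0 0;0 0 0 0;0 0 0 0;0 0 0 0;0 0 0 0;0 0 0 0;0 0 0 0", "grip": 1}}

```text
time: 24.18
position: [0.6956, -0.0054, 0.1806]
tcp_rot: [3.139, -0.001, 1.191]
ft_force: [-0.4, 0.1, 6.3]
gripper_width: 0.042
grasp_force: 31.5
```

```bash
python3 -c "
from h import *
print('esp',p2w(308.7,163.6,.063))
print(r.state()['position'],r.state()['grasp_force']);go(.5528,-.2612,.29)"
```

```text
esp [ 0.53199526 -0.14537069]
[ 0.695642   -0.0053738   0.18064199] 31.468544804447447
shift [-290.6  -37.8 -109.4] turn 0 j7 0.25 t 24.1833
```

>>> {"fn": "apply_moves", "kwargs": {"commands": "0 0 -20 0;0 0 -50 0;-12 -2 -85 0;-35 -5 -109 0;-68 -9 -109 0;-105 -14 -109 0;-143 -19 -109 0;-181 -24 -109 0;-219 -29 -109 0;-253 -33 -109 0;-276 -36 -109 0;-290 -38 -109 0"}}

```text
time: 25.18
position: [0.5496, -0.2638, 0.2884]
tcp_rot: [3.141, 0.002, 1.186]
ft_force: [0.0, -0.2, -0.5]
gripper_width: 0.0423
grasp_force: 30.8
```

>>> {"fn": "apply_moves", "kwargs": {"commands": "0 0 0 0;0 0 0 0;0 0 0 0;0 0 0 0"}}

```text
time: 25.52
position: [0.5533, -0.2581, 0.2873]
tcp_rot: [-3.141, -0.002, 1.195]
ft_force: [0.0, -0.2, -1.3]
gripper_width: 0.0423
grasp_force: 30.8
```

```bash
python3 -c "
from h import *
print(r.state()['position'],r.state()['grasp_force']);go(.5528,-.2612,.192)"
```

```text
[ 0.55330119 -0.25806662  0.28725856] 30.836784454040753
shift [-3.1  0.7 95.3] turn 0 j7 0.68 t 25.5167
```

>>> {"fn": "apply_moves", "kwargs": {"commands": "-2 0 25 0;-2 0 55 0;-2 0 80 0;-2 0 90 0;-2 0 94 0;-2 0 96 0;-2 0 96 0;-2 0 96 0;-2 0 96 0"}}

```text
time: 26.27
position: [0.5518, -0.2626, 0.1929]
tcp_rot: [3.139, 0.001, 1.191]
ft_force: [1.1, 0.5, -2.0]
gripper_width: 0.0421
grasp_force: 30.8
```

>>> {"fn": "apply_moves", "kwargs": {"commands": "0 0 0 0;0 0 0 0;0 0 0 0;0 0 0 0;0 0 0 0", "grip": 0.3}}

```text
time: 26.68
position: [0.5512, -0.2623, 0.1918]
tcp_rot: [3.141, 0.0, 1.191]
ft_force: [0.0, 0.8, 0.3]
gripper_width: 0.06
grasp_force: 0.0
```

>>> {"fn": "apply_moves", "kwargs": {"commands": "0 0 -20 0;0 0 -50 0;0 0 -85 0;0 0 -120 0;150 80 -140 0;150 80 -140 0;150 80 -140 0;150 80 -140 0;150 80 -140 0;150 80 -140 0;150 80 -140 0;150 80 -140 0"}}

```text
time: 27.68
position: [0.6799, -0.1542, 0.3316]
tcp_rot: [-3.141, 0.001, 1.188]
ft_force: [0.0, 0.1, -0.3]
gripper_width: 0.0598
grasp_force: 0.0
```

```bash
python3 -c "
from h import *
print(r.state()['position'])
t=vision.read_camera('top')[80:230,150:375];s=vision.read_camera('side')[90:290,190:390]
cv2.imwrite('pics/d7.png',np.hstack([cv2.resize(s,(350,350)),cv2.resize(t,(450,350)) if 0 else cv2.copyMakeBorder(cv2.resize(t,(450,300)),0,50,0,0,cv2.BORDER_CONSTANT)]))"
```

```text
[ 0.67991167 -0.15417168  0.33157858]
```

View pics/d7.png

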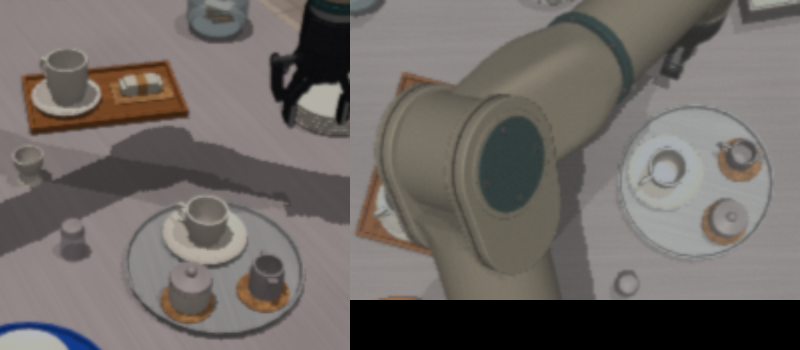

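The side view shows all five items upright in place and both bystanders unmoved. The jug rim is at (743,151) in the top half, so I'll check that point and then hand in.

```bash
python3 -c "
from h import *
q=p2w(346.5,155.5,.057); e=np.hypot(*(q-[.5528,-.2612])); print(q,e)
if e<.009: print(r.finish_job())"
```

```text
[ 0.55553934 -0.25838338] 0.003929035459043735
the job is handed in; nothing more can be done
None
```

Both coffee orders are made up and the job is handed in, at about 28 s of the 128 s allowed. All five items are upright and released; the tall cup, espresso cup, jug and sugar pot measured within about 5 mm of their centres, and the biscuit was checked by eye.

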